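Ring for help and hold the last jam jar over its pocket

TASK

First ring the counter bell by pushing its button all the way down, to call a colleague. Then take the jam jar that stands alone on the counter, lift it over whatever is in the way, and hold it upright and centred just above the one pocket of the wooden gift crate that has no jar (only a flat card disc lies in it), its base about a finger's breadth (15 mm) above the crate's top edge and touching nothing, so that the colleague can tuck tissue into the pocket. Disturb neither the crate, the jars in it nor the price stands; finish while still holding the jar there, without lowering it or letting go.

Things in the scene. Friction and masses are not known exactly. Their poses are not given: they have to be found in the camera images.
- last_jar: The jam jar that stands alone on the counter: glass jar with a gold-coloured lid, 60 mm diameter, 85 mm tall, 0.24 to 0.48 kg, loose. Origin at the centre of its base, z along the jar, up. Sides good to grip from about 20 to 65 mm above the base; the lid (58 mm wide) is the part from 74 to 85 mm.
- gift_crate: Square open wooden crate, 170 x 170 mm, 55 mm tall, standing loose (0.9 kg) on the counter. Walls and the cross-shaped divider are 6 mm thick and reach the top edge, floor 6 mm thick; four pockets, each 76 mm square inside, centred at x = +-41 mm and y = +-41 mm in its frame. Origin at the centre of its underside, z up, x and y along its walls.
- card_disc: Flat round cardboard disc, 60 mm diameter, 3 mm thick, lying loose on the floor of the one empty pocket, within about 1 mm of its centre. Origin at the centre of its underside (6 mm above the counter), so it marks where the jar belongs.
- crate_jar_a: One of three jars, same as the single one (60 mm diameter, 85 mm tall), standing in the other pockets of the crate; loose; its lid tops out 91 mm above the counter. Origin at the centre of its base. Neighbouring pockets' centres are 82 mm apart, so while the single jar hovers over the empty pocket its fingers are clear of these lids only if they grip it more than about 45 mm (fingertips more than 30 mm) above its base.
- crate_jar_b: Second of the three jars in the crate, same shape and origin.
- crate_jar_c: Third of the three jars in the crate, same shape and origin.
- stand_near: Bent black price stand, 88 mm wide, 47 mm deep, 58 mm tall, light (45 g) and loose, standing between the single jar and the crate. Origin at the centre of its underside; y along its width, z up.
- stand_far: Second price stand, same shape, farther from the robot.
- bell_tip (a point): Top centre of the bell's button: 62 mm above the counter when it is up. The counter bell is a steel dome, 83 mm diameter at its base, fixed to the counter; the button is a 9.6 mm diameter pin standing up from the middle of the dome, its top about 19 mm above the dome.
- bell_button (a joint): How far the bell's button is pushed down: 0 is up, 0.004 m is fully down at its stop; a spring (about 4 N fully down, rigid stop beyond) brings it back.
Things that resemble listed ones, but are neither listed nor needed, are in the scene too. What is shaped like the part that bears bell_tip but pink is not meant.

How it is judged:
By the outcome, as a careful person would: the job done as asked, in the order asked, and still so for the second after the job is handed in, while the arm keeps its last pose, push and grip.
It also fails if it takes over 58 s, if anything falls off the work surface, if the arm or the gripper's body presses on something with over 40 N, if the wrist force passes 120 N, or if a joint passes its speed limit or range.

ROBOT

A 6-joint arm with a two-finger parallel gripper is mounted at the origin on a cart in front of the work surface, level with it; the furniture and walls round the work are solid. World frame = base frame: x ahead of the robot, y to its left, z up, the work surface at z = 0. Lengths are in m, angles in rad, forces in N, time in s.
With the tool pointing down it reaches from about 0.25 to 0.775 m from the base axis. Payload 4 kg.
Tool frame: the origin (TCP) lies on the centre line of the jaws, within the pads' length; the fingertips stand 8 mm ahead of it and the grasp point (between the pads) lies 11 mm behind it; z points along the fingers, y is the direction in which the jaws open and shut (so a half turn about z gives the same grasp; the last joint's range is limited). The gripper opens to 94 mm and grips with 3 to 60 N. Pads are 16 mm wide; open, the fingers measure 119 mm over their backs; the gripper's body (75 mm by 177 mm) begins 78 mm behind the grasp point.
Start: joints at [1.155, 0.087, 1.371, -0, 1.684, -0.103], TCP at [0.169, 0.523, 0.177] pointing down, gripper open.
Joint ranges: [-3.1, 3.1], [-0.76, 2.03], [0.27, 2.55], [-1.08, 4.22], [0.17, 2.65], [-2.57, 2.57]. Speed limits (rad/s): [2.79, 2.79, 3.14, 3.14, 3.14, 3.14].

INTERFACE

Orientations are given as [roll, pitch, yaw] about the fixed x, y, z axes, in that order (R = Rz(yaw) Ry(pitch) Rx(roll)).
In Python, from bench import robot gives the robot as it stands.
- The arm moves only by the shell command python3 -m crank 'ROWS' [OPENING]. ROWS is JSON, a list of rows, each a list of 4 numbers: the shift along the tool's x, y, z scaled (see below), then the turn about the tool's z scaled (see below). A call has exactly 10 rows; each row shifts and turns the commanded pose from where the row before left it, along the tool's axes as they then stand; what a row does not reach is not made up. The controller multiplies each number of a shift by 0.2 m and each number of a turn by pi/2 rad. A row lasts 1/8 s, in which the tool goes at most 62.5 mm and 10.7 degrees, less where a joint would pass 70% of its speed; a pose out of reach is approached as far as the arm can. A call with a number of a shift or a turn outside -1 to 1 is refused whole. A call with a gripper value outside its range is refused whole. OPENING is the gripper command: -1 is fully open, 1 is shut, values between are in proportion, set as the call begins (- or left out, the last holds). The fingers move at their own pace and stop on an object; the grip force is fixed at half the most. Time passes only in rows, so rows that do not move let the fingers close, or fill a call up. It gives the time, the measured TCP pose, the force and the opening at its end, in the units of the state.
- robot.get_obs(): the state, without advancing time (a new reading comes with each control period).
- robot.snapshot(name): name is "scene" or "top" or "wrist"; returns (picture, depth): 420x560x3 uint8, red, green, blue; 420x560 float32, m along the optical axis (not along the pixel's ray), 0 where there is no reading.
- robot.camera_params(name): a dict with "fx", "fy", "cx", "cy" (pixels), "world_from_camera" (4x4, takes a point from camera to world coordinates). Camera axes: x right, y down, z forward; pixel columns grow to the right and rows downward; lengths in m; the calibration is good to about 2 mm. The wrist camera is an equidistant fisheye: a pixel r from the principal point sees the ray r / f radians off the axis. A picture is of the moment at which its call begins: read the wrist's pose just before it. camera_params takes no time and is no camera call; for the wrist camera it gives the pose at the moment of the call.
- robot.close_job(): hands the job in, once; it reports no verdict.
The state is a dict: "time": time; "joint_positions": joint angles; "qvel": joint speeds; "joint_torque": joint torques, N m; "tool_pos": TCP position; "ee_rot": TCP orientation; "wrist_force": force on the tool from outside, world axes, zero at the start; "wrist_torque": the same for the moment, N m; "width": finger opening in m.
Only numpy, scipy, OpenCV 4.12 (cv2) and the standard library are available. Lean on these libraries where they do the work, as an engineer would, in place of code of your own. Each camera call takes 0.05 s, during which the arm holds its last target.

## Working session

There is one attempt and no reset: what is moved stays moved. The work goes in short steps, Python scripts to look and compute and a shell command to move; the robot and the scene stay as the last step left them, time stands still between calls to the robot, and variables do not carry over. Pictures are saved under pics/ and viewed, and the job is handed in when it is done.

```bash
mkdir -p pics; ls
python3 - <<'E'
from bench import robot
import cv2,numpy as np
o=robot.get_obs()
for k in o: print(k,np.round(o[k],4))
for n in("scene","top"):
    p,d=robot.snapshot(n); c=robot.camera_params(n)
    cv2.imwrite(f"pics/{n}0.png",p[...,::-1]); np.savez(f"{n}0.npz",p=p,d=d,**c)
    print(n,{k:np.round(v,4) for k,v in c.items()})
E
```

```text
pics
time 0.0
joint_positions [ 1.1549  0.0879  1.3722  0.      1.6836 -0.1031]
qvel [-0.0008  0.001   0.0005  0.0012  0.0004  0.0009]
joint_torque [ 5.00000e-04 -3.40183e+01 -3.02426e+01  7.17000e-02  3.30000e-02
 -2.00000e-04]
tool_pos [0.169  0.5228 0.1757]
ee_rot [-3.1395e+00 -2.0000e-04  2.8288e+00]
wrist_force [-0.4079  0.435   0.489 ]
wrist_torque [-0.0298  0.0194  0.0905]
width 0.0942
scene {'fx': np.float64(483.6585), 'fy': np.float64(483.6585), 'cx': np.float64(283.6439), 'cy': np.float64(207.7099), 'world_from_camera': array([[ 0.6242, -0.5269,  0.5768, -0.1964],
       [-0.7812, -0.4151,  0.4662, -0.6336],
       [-0.0062, -0.7416, -0.6708,  0.8983],
       [ 0.    ,  0.    ,  0.    ,  1.    ]])}
top {'fx': np.float64(449.9302), 'fy': np.float64(449.9302), 'cx': np.float64(285.5984), 'cy': np.float64(216.0527), 'world_from_camera': array([[-0.0815, -0.9718,  0.2213,  0.232 ],
       [-0.9967,  0.0784, -0.0228, -0.0585],
       [ 0.0048, -0.2225, -0.9749,  1.2871],
       [ 0.    ,  0.    ,  0.    ,  1.    ]])}
```

View pics/scene0.png

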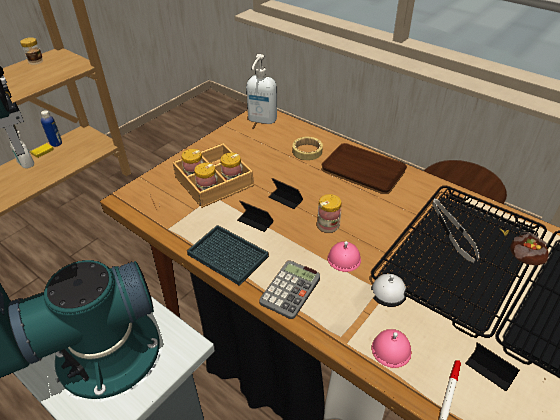

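View pics/top0.png

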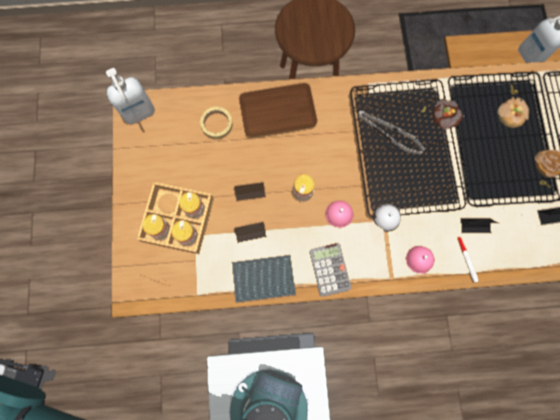

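The scene view shows the steel bell at (389,288), with pink bells at (345,255) and (392,347). It also shows a single jar at (329,213), the crate at (213,173) and the stands at (256,215) and (287,192). In the top view the same things are the bell (387,217), the jar (304,185) and the crate (175,217), whose empty pocket is about (168,202). The steel-coloured bell is the one meant, since pink is excluded. I'll enlarge and measure.

```bash
cat > h.py <<'E'
import numpy as np,cv2
class V:
    def __init__(s,n):
        z=np.load(n+".npz"); s.p=z['p'];s.d=z['d'];s.f=float(z['fx']);s.cx=float(z['cx']);s.cy=float(z['cy']);s.T=z['world_from_camera']
        H,W=s.d.shape;u,v=np.meshgrid(np.arange(W),np.arange(H))
        P=np.stack([(u-s.cx)/s.f*s.d,(v-s.cy)/s.f*s.d,s.d],-1)
        s.P=P@s.T[:3,:3].T+s.T[:3,3]; s.hsv=cv2.cvtColor(s.p,cv2.COLOR_RGB2HSV)
    def ray(s,u,v,z):
        r=s.T[:3,:3]@np.array([(u-s.cx)/s.f,(v-s.cy)/s.f,1]);o=s.T[:3,3]
        return o+r*(z-o[2])/r[2]
E
python3 - <<'E'
from h import *
a=V("scene0");b=V("top0")
def crop(v,x,y,w,h): return cv2.resize(v.p[y:y+h,x:x+w],(400,300),interpolation=cv2.INTER_CUBIC)[...,::-1]
cv2.imwrite("pics/c0.png",np.vstack([np.hstack([crop(a,160,135,112,84),crop(a,330,240,112,84)]),np.hstack([crop(b,125,175,112,84),crop(b,330,170,112,84)])]))
for n,v in(("s",a),("t",b)):
    h,s_,vv=[v.hsv[...,i].astype(int) for i in range(3)]
    # lids: yellow at height
    m=((h>17)&(h<30)&(s_>150)&(vv>120)&(v.P[...,2]>.075)&(v.P[...,2]<.1)).astype(np.uint8)
    k,l,st,c=cv2.connectedComponentsWithStats(m)
    for i in range(1,k):
        if st[i,4]>20:
            q=v.P[l==i]; t=q[q[:,2]>np.percentile(q[:,2],40)]
            print(n,"lid",c[i].round(1),st[i,4],"top-mid",((t.min(0)+t.max(0))/2).round(4),"ext",(t.max(0)-t.min(0)).round(3),"ray",v.ray(*c[i],.085).round(4))
    # bell: grey, elevated
    m=((s_<60)&(v.P[...,2]>.01)&(v.P[...,2]<.08)&(v.P[...,0]>.2)).astype(np.uint8)
    k,l,st,c=cv2.connectedComponentsWithStats(m)
    for i in range(1,k):
        if st[i,4]>60:
            q=v.P[l==i]; print(n,"grey",c[i].round(1),st[i,4],q.min(0).round(3),q.max(0).round(3))
E
```

```text
s lid [190.4 155.4] 190 top-mid [0.5112 0.2754 0.0933] ext [0.056 0.055 0.006] ray [0.5122 0.2798 0.085 ]
s lid [229.6 159.4] 197 top-mid [0.5664 0.176  0.0935] ext [0.058 0.054 0.006] ray [0.5675 0.1785 0.085 ]
s lid [204.1 169.9] 213 top-mid [0.4869 0.1966 0.0928] ext [0.059 0.057 0.005] ray [0.4887 0.2003 0.085 ]
s lid [330.5 201.7] 257 top-mid [ 0.5936 -0.1445  0.0863] ext [0.057 0.054 0.004] ray [ 0.5945 -0.1474  0.085 ]
s grey [63.1 10.4] 319 [0.93  1.658 0.01 ] [1.049 1.703 0.08 ]
s grey [95.9  3.3] 198 [1.102 1.66  0.01 ] [1.28  1.701 0.065]
s grey [20.9 24.5] 738 [0.653 1.657 0.01 ] [0.885 1.7   0.08 ]
s grey [261.9 110.9] 537 [0.847 0.286 0.01 ] [0.926 0.376 0.08 ]
s grey [287.8 189.4] 81 [ 0.605 -0.026  0.01 ] [0.629 0.047 0.055]
s grey [455.2 231. ] 653 [ 0.674 -0.508  0.017] [ 0.85  -0.321  0.048]
s grey [537.7 321.7] 1361 [ 0.504 -0.748  0.01 ] [ 0.875 -0.631  0.054]
s grey [229.4 265.9] 273 [ 0.289 -0.098  0.01 ] [0.403 0.062 0.02 ]
s grey [485.  288.7] 88 [ 0.523 -0.558  0.021] [ 0.751 -0.551  0.029]
s grey [500.  279.7] 70 [ 0.584 -0.578  0.018] [ 0.761 -0.566  0.029
[... 859 characters left out ...]
grey [477.1 151.1] 5265 [ 0.429 -0.917  0.01 ] [ 0.922 -0.339  0.068]
t grey [552.3 101.1] 350 [ 0.661 -0.975  0.01 ] [ 0.914 -0.918  0.031]
t grey [138.4 112.5] 400 [0.846 0.288 0.01 ] [0.902 0.374 0.08 ]
t grey [393.4 134.2] 624 [ 0.665 -0.556  0.014] [ 0.833 -0.332  0.048]
t grey [451.3 119.4] 121 [ 0.749 -0.635  0.046] [ 0.794 -0.57   0.065]
t grey [550.6 211.5] 112 [ 0.454 -0.886  0.01 ] [ 0.482 -0.825  0.065]
t grey [480.3 221.1] 149 [ 0.444 -0.684  0.01 ] [ 0.474 -0.595  0.063]
t grey [329.1 268.4] 1399 [ 0.287 -0.253  0.01 ] [ 0.43  -0.146  0.025]
t grey [469.6 265.3] 137 [ 0.291 -0.612  0.01 ] [ 0.378 -0.583  0.019]
t grey [262.3 275.6] 360 [ 0.289 -0.096  0.01 ] [0.408 0.077 0.023]
```

View pics/c0.png

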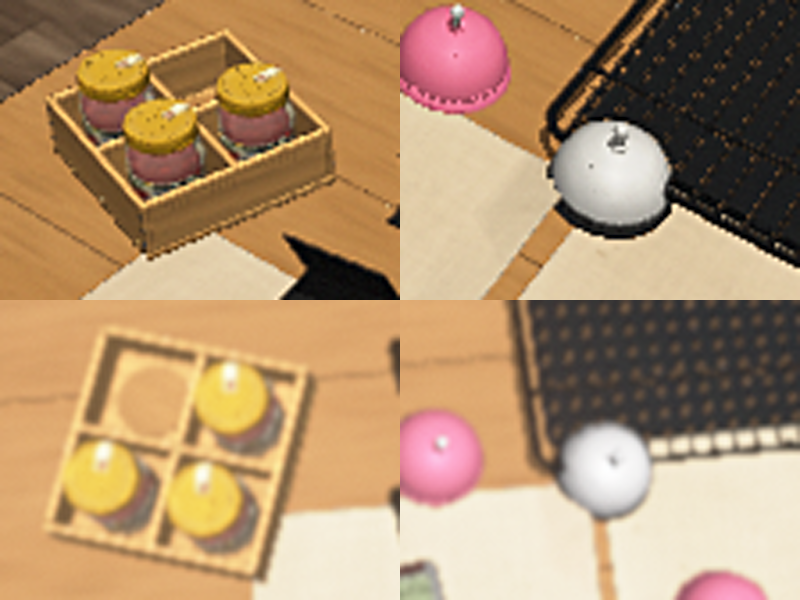

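The top-right and bottom-right crops confirm the white/steel dome with its pin (scene ~ (391,279), top ~ (390,215)). In the crate crop the empty pocket is the far-left one with the disc (top ~ (168,202)). Next I'll measure the pin, crate rim, disc and jar precisely.

Run:
```python
from h import *
a=V("scene0");b=V("top0")
for n,v,reg in(("s",a,(160,270,130,210)),("t",b,(120,225,170,265))):
    x0,x1,y0,y1=reg
    q=v.P[y0:y1,x0:x1].reshape(-1,3)
    m=(q[:,2]>.050)&(q[:,2]<.061); 
    lid=[(.511,.275),(.486,.197),(.565,.175)]
    keep=m.copy()
    for c in lid: keep&=np.hypot(q[:,0]-c[0],q[:,1]-c[1])>.033
    keep&=(abs(q[:,0]-.53)<.14)&(abs(q[:,1]-.22)<.14)
    r=cv2.minAreaRect(q[keep][:,:2].astype(np.float32)*1000); print(n,"rim",keep.sum(),r, "z",np.median(q[keep][:,2]))
    # pin: highest points over bell
    x0,x1,y0,y1={"s":(365,412,262,310),"t":(372,404,200,232)}[n]
    q=v.P[y0:y1,x0:x1]; s=(q[...,2]>.047)&(q[...,2]<.08)
    ys,xs=np.nonzero(s); print(n,"pin pts",[(int(x+x0),int(y+y0),*q[y,x].round(3)) for y,x in zip(ys,xs)][:30])
    # dome fit
    s=(q[...,2]>.015)&(q[...,2]<.043); w=q[s]; A=np.c_[2*w,np.ones(len(w))]; x,*_=np.linalg.lstsq(A,(w**2).sum(1),rcond=None); print("sphere",x[:3].round(4),np.sqrt(x[3]+x[:3]@x[:3]))
def crop(v,x,y,w,h): return cv2.resize(v.p[y:y+h,x:x+w],(400,400),interpolation=cv2.INTER_NEAREST)[...,::-1]
cv2.imwrite("pics/c1.png",np.hstack([crop(a,365,262,50,50),crop(b,365,192,50,50)]))
```

```text
s rim 482 ((540.0767211914062, 226.67376708984375), (178.09524536132812, 172.99424743652344), 73.67291259765625) z 0.05455169559460327
s pin pts [(390, 275, np.float64(0.495), np.float64(-0.378), np.float64(0.062)), (391, 275, np.float64(0.496), np.float64(-0.38), np.float64(0.062)), (392, 275, np.float64(0.497), np.float64(-0.382), np.float64(0.062)), (393, 275, np.float64(0.5), np.float64(-0.383), np.float64(0.061)), (390, 276, np.float64(0.496), np.float64(-0.378), np.float64(0.058)), (391, 276, np.float64(0.492), np.float64(-0.382), np.float64(0.064)), (392, 276, np.float64(0.493), np.float64(-0.384), np.float64(0.065)), (393, 276, np.float64(0.496), np.float64(-0.385), np.float64(0.063)), (390, 277, np.float64(0.492), np.float64(-0.38), np.float64(0.059)), (391, 277, np.float64(0.492), np.float64(-0.382), np.float64(0.061)), (392, 277, np.float64(0.496), np.float64(-0.383), np.float64(0.058)), (393, 277, np.float64(0.497), np.float64(-0.385), np.float64(0.058)), (390, 278, np.float64(0.499), np.float64(-0.378), np.float64(0.048)), (391, 278, np.float64(0.493), np.float64(-0.382)
[... 894 characters left out ...]
 np.float64(0.054)), (392, 213, np.float64(0.496), np.float64(-0.386), np.float64(0.057)), (389, 214, np.float64(0.494), np.float64(-0.378), np.float64(0.054)), (390, 214, np.float64(0.493), np.float64(-0.38), np.float64(0.059)), (391, 214, np.float64(0.492), np.float64(-0.381), np.float64(0.064)), (392, 214, np.float64(0.493), np.float64(-0.385), np.float64(0.059)), (389, 215, np.float64(0.493), np.float64(-0.379), np.float64(0.049)), (390, 215, np.float64(0.49), np.float64(-0.379), np.float64(0.06)), (391, 215, np.float64(0.489), np.float64(-0.381), np.float64(0.063)), (390, 219, np.float64(0.481), np.float64(-0.381), np.float64(0.048))]
sphere [ 0.4989 -0.3819 -0.0035] 0.04717173964288423
```

View pics/c1.png

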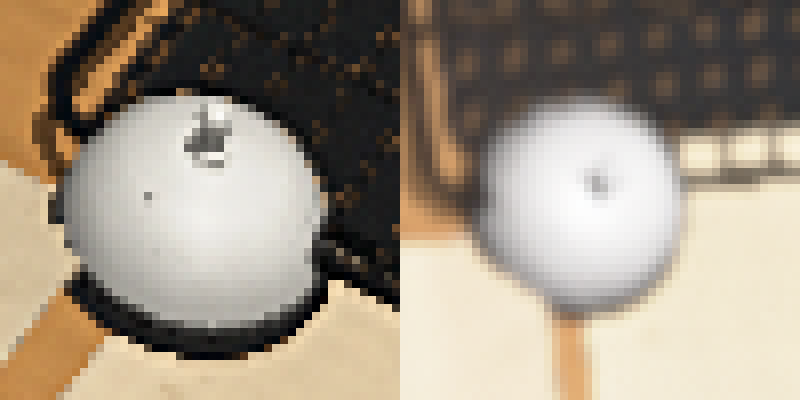

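Pin at about (0.495, -0.382), z 0.062. The crate rim fits 170 mm, with centre (0.537, 0.225) and the empty pocket at (0.588, 0.252). First I turn the tool so the jaws lie along the pocket's diagonal, and shut the fingers.

```bash
python3 -m crank '[[0,0,-0.01,0.049],[0,0,-0.01,0.049],[0,0,-0.01,0.049],[0,0,-0.01,0.049],[0,0,-0.01,0.049],[0,0,-0.01,0.049],[0,0,-0.01,0.049],[0,0,-0.01,0.049],[0,0,-0.01,0.049],[0,0,-0.01,0.049]]' 1
cat > go.py <<'E'
import sys,numpy as np
from bench import robot
from scipy.spatial.transform import Rotation as R
o=robot.get_obs(); t=np.array(list(map(float,sys.argv[1:4])))
r=R.from_euler('xyz',o['ee_rot']); d=r.inv().apply(t-o['tool_pos'])
print("t",round(float(o['time']),2),"pos",np.round(o['tool_pos'],4),"rpy",np.round(o['ee_rot'],4),"F",np.round(o['wrist_force'],1),"w",round(float(o['width']),4))
print("units",np.round(d/.2,3),"j",np.round(o['joint_positions'],2))
E
python3 go.py 0.495 -0.382 0.15
```

```text
time: 1.35
tool_pos: [0.1691, 0.523, 0.1963]
ee_rot: [-3.141, 0.001, 2.057]
wrist_force: [0.3, -1.1, 0.5]
width: 0.0006
t 1.35 pos [0.1691 0.523  0.1963] rpy [-3.1405e+00  8.0000e-04  2.0566e+00] F [ 0.3 -1.1  0.5] w 0.0006
units [-4.762 -0.671  0.236] j [1.15 0.08 1.34 0.   1.72 0.67]
```

```bash
python3 -m crank '[[-0.238,-0.0335,0,0],[-0.238,-0.0335,0,0],[-0.238,-0.0335,0,0],[-0.238,-0.0335,0,0],[-0.238,-0.0335,0,0],[-0.238,-0.0335,0,0],[-0.238,-0.0335,0,0],[-0.238,-0.0335,0,0],[-0.238,-0.0335,0,0],[-0.238,-0.0335,0,0]]'; python3 -m crank '[[-0.238,-0.0335,0,0],[-0.238,-0.0335,0,0],[-0.238,-0.0335,0,0],[-0.238,-0.0335,0,0],[-0.238,-0.0335,0,0],[-0.238,-0.0335,0,0],[-0.238,-0.0335,0,0],[-0.238,-0.0335,0,0],[-0.238,-0.0335,0,0],[-0.238,-0.0335,0,0]]' >/dev/null; python3 go.py 0.495 -0.382 0.077
python3 - <<'E'
from bench import robot
import cv2,numpy as np
c=robot.camera_params("wrist");p,d=robot.snapshot("wrist");cv2.imwrite("pics/w1.png",p[...,::-1]);np.savez("w1.npz",p=p,d=d,**c)
print(c)
E
```

```text
time: 2.6
tool_pos: [0.3334, 0.07, 0.1966]
ee_rot: [3.141, -0.0, 2.059]
wrist_force: [0.4, -0.2, -0.5]
width: 0.0004
t 3.85 pos [ 0.4977 -0.3816  0.196 ] rpy [-3.1414e+00 -1.2000e-03  2.0589e+00] F [0.6 0.7 0.5] w 0.0006
units [ 0.004 -0.013  0.595] j [-0.74  0.26  1.13  0.    1.75 -1.23]
{'fx': 325.19226210127806, 'fy': 325.19226210127806, 'cx': 281.5905545109409, 'cy': 212.59877084121445, 'world_from_camera': array([[ 8.83451352e-01,  4.53535198e-01,  1.17556510e-01,
         4.63633560e-01],
       [ 4.68522736e-01, -8.54979173e-01, -2.22479345e-01,
        -3.17584390e-01],
       [-3.93845687e-04,  2.51627576e-01, -9.67824058e-01,
         4.04895010e-01],
       [ 0.00000000e+00,  0.00000000e+00,  0.00000000e+00,
         1.00000000e+00]])}
```

View pics/w1.png

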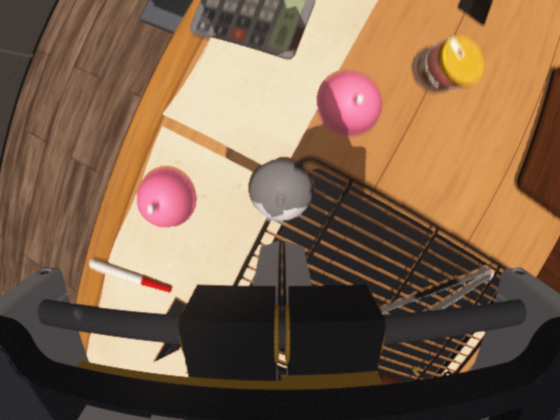

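The wrist view shows the closed fingers near (282,250) and the steel dome, shaded by the gripper, at (281,190), with its pin around (281,198). I'll cast the pin's ray.

```bash
cat >> h.py <<'E'
def fish(n,u,v,z):
    k=np.load(n+".npz");T=k['world_from_camera'];x=(u-k['cx'])/k['fx'];y=(v-k['cy'])/k['fx'];r=np.hypot(x,y)
    s=np.sinc(r/np.pi); d=T[:3,:3]@np.array([x*s,y*s,np.cos(r)]);o=T[:3,3];return (o+d*(z-o[2])/d[2]).round(4)
E
python3 - <<'E'
from h import *
p=np.load("w1.npz")['p'][150:250,230:330]
cv2.imwrite("pics/c2.png",cv2.resize(np.clip(p*1.6,0,255).astype(np.uint8),(600,600),interpolation=cv2.INTER_NEAREST)[...,::-1])
for v in(194,196,198,200,202): print(v,fish("w1",281,v,.062))
E
```

```text
194 [ 0.495  -0.3785  0.062 ]
196 [ 0.4961 -0.3804  0.062 ]
198 [ 0.4971 -0.3823  0.062 ]
200 [ 0.4981 -0.3843  0.062 ]
202 [ 0.4992 -0.3863  0.062 ]
```

View pics/c2.png

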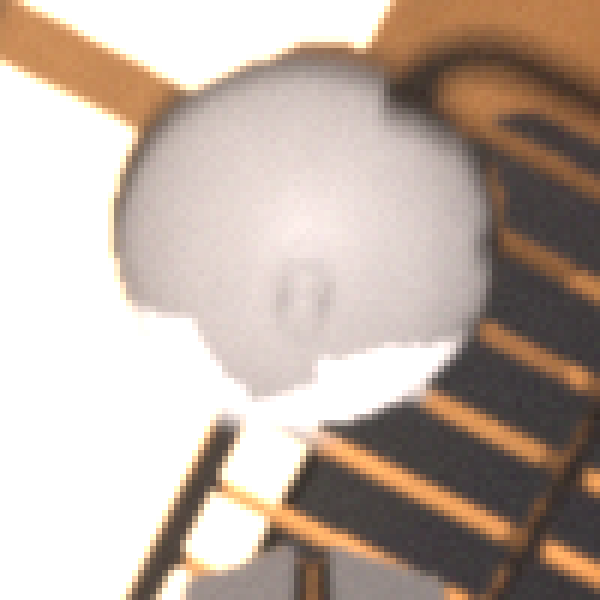

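```bash
python3 -m crank '[[-0.01,0,0.07,0],[0,0,0.07,0],[0,0,0.07,0],[0,0,0.07,0],[0,0,0.07,0],[0,0,0.07,0],[0,0,0.07,0],[0,0,0.07,0],[0,0,0.02,0],[0,0,0.01,0]]'
python3 - <<'E'
from bench import robot
import cv2,numpy as np
c=robot.camera_params("wrist");p,d=robot.snapshot("wrist");np.savez("w2.npz",p=p,d=d,**c)
q,_=robot.snapshot("scene")
f=lambda x:cv2.resize(np.clip(x*1.4,0,255).astype(np.uint8),(400,400),interpolation=cv2.INTER_NEAREST)
cv2.imwrite("pics/c3.png",np.hstack([f(p[150:270,220:340]),f(q[220:310,345:435])])[...,::-1])
E
```

```text
time: 5.15
tool_pos: [0.4985, -0.3821, 0.0787]
ee_rot: [3.142, -0.0, 2.059]
wrist_force: [1.2, 0.1, 0.2]
width: 0.0005
```

View pics/c3.png

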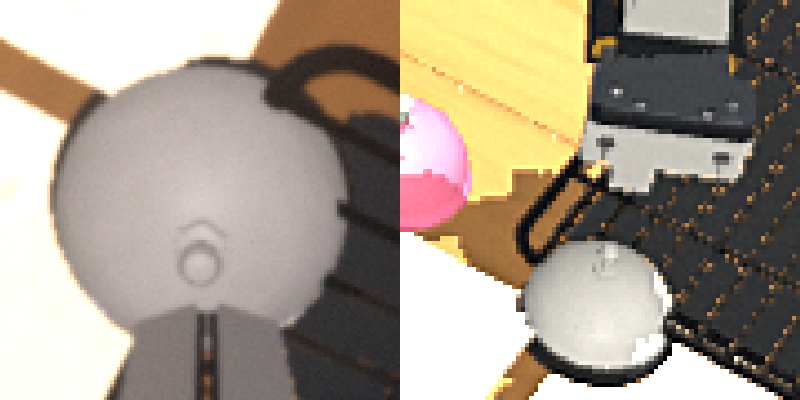

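Run:
```python
from h import *
from bench import robot
print("pin",fish("w2",280,229.5,.062)); print("tip",fish("w2",282,244,.0707))
T=np.load("w2.npz")['world_from_camera'];print(T[:3,3])
a=V("scene0");Ti=np.linalg.inv(a.T)
q,d=robot.snapshot("scene")
for P in([.4985,-.3821,.0707],[.4985,-.3821,.17]):
    c=Ti@np.array(P+[1]);print(c[:2]/c[2]*a.f+[a.cx,a.cy])
cv2.imwrite("pics/s2.png",q[...,::-1])
```

```text
pin [ 0.4968 -0.3817  0.062 ]
tip [ 0.5018 -0.3881  0.0707]
[ 0.46425989 -0.31791012  0.28744384]
[392.93172575 272.27306923]
[399.86560071 241.1593539 ]
```

View pics/s2.png

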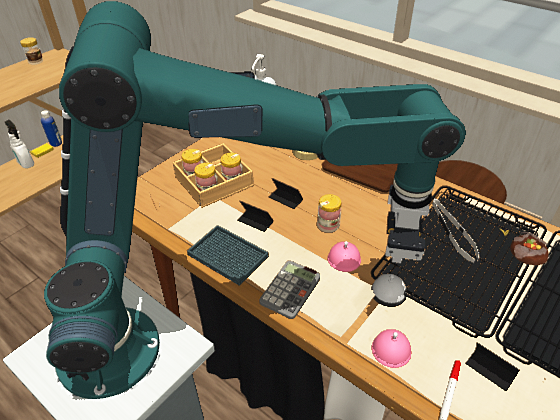

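Run:
```python
from h import *
from bench import robot
c=robot.camera_params("scene")
q,d=robot.snapshot("scene");np.savez("scene2.npz",p=q,d=d,**c)
v=V("scene2")
for y in range(244,284,3): print(y,[tuple((v.P[y,x]*1000).astype(int)) for x in(388,391,394,397,400)])
cv2.imwrite("pics/c4.png",cv2.resize(np.clip(q[225:300,350:450]*1.,0,255).astype(np.uint8),(800,600),interpolation=cv2.INTER_NEAREST)[...,::-1])
```

```text
244 [(np.int64(407), np.int64(-393), np.int64(243)), (np.int64(409), np.int64(-398), np.int64(245)), (np.int64(412), np.int64(-403), np.int64(246)), (np.int64(412), np.int64(-408), np.int64(249)), (np.int64(416), np.int64(-413), np.int64(249))]
247 [(np.int64(408), np.int64(-394), np.int64(235)), (np.int64(409), np.int64(-400), np.int64(238)), (np.int64(411), np.int64(-405), np.int64(239)), (np.int64(414), np.int64(-409), np.int64(240)), (np.int64(416), np.int64(-414), np.int64(242))]
250 [(np.int64(415), np.int64(-392), np.int64(220)), (np.int64(418), np.int64(-397), np.int64(221)), (np.int64(416), np.int64(-404), np.int64(227)), (np.int64(413), np.int64(-411), np.int64(233)), (np.int64(418), np.int64(-414), np.int64(232))]
253 [(np.int64(414), np.int64(-394), np.int64(214)), (np.int64(417), np.int64(-399), np.int64(215)), (np.int64(420), np.int64(-404), np.int64(215)), (np.int64(424), np.int64(-408), np.int64(215)), (np.int64(427), np.int64(-413), np.int64(215))]
256 [(np.int64(597), np.int64(-324), np.int64(-1)), (np.int64(419), np.int64(-399), np.int64(204)), (np.int64(419), np.i
[... 1572 characters left out ...]
), np.int64(-370), np.int64(40)), (np.int64(493), np.int64(-381), np.int64(58)), (np.int64(511), np.int64(-382), np.int64(41)), (np.int64(519), np.int64(-386), np.int64(38)), (np.int64(554), np.int64(-381), np.int64(1))]
280 [(np.int64(496), np.int64(-375), np.int64(41)), (np.int64(494), np.int64(-383), np.int64(48)), (np.int64(504), np.int64(-386), np.int64(41)), (np.int64(507), np.int64(-392), np.int64(43)), (np.int64(516), np.int64(-395), np.int64(37))]
283 [(np.int64(489), np.int64(-379), np.int64(40)), (np.int64(493), np.int64(-384), np.int64(40)), (np.int64(494), np.int64(-391), np.int64(43)), (np.int64(499), np.int64(-396), np.int64(42)), (np.int64(505), np.int64(-400), np.int64(40))]
```

View pics/c4.png

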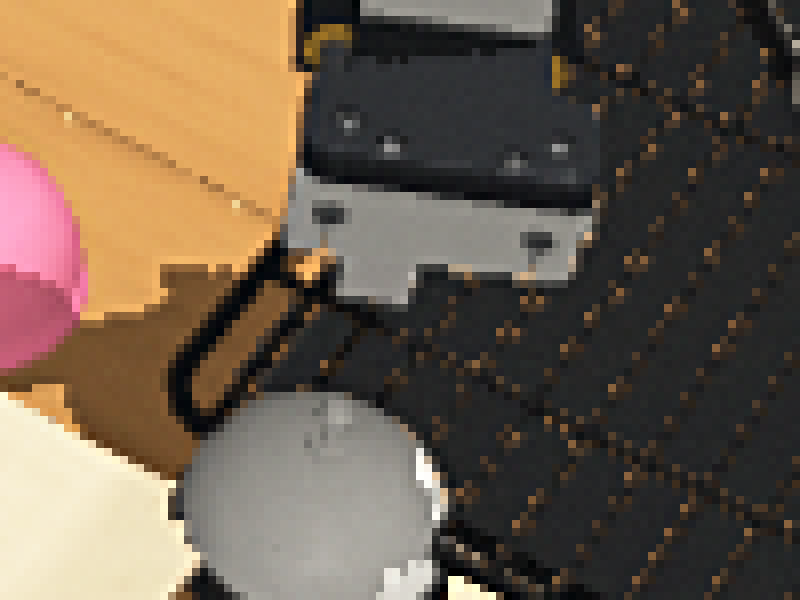

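Run:
```python
from h import *
k=np.load("w2.npz");d=k['d'];T=k['world_from_camera']
def pt(u,v):
    x=(u-k['cx'])/k['fx'];y=(v-k['cy'])/k['fx'];r=np.hypot(x,y);s=np.sinc(r/np.pi)
    c=np.array([x*s,y*s,np.cos(r)]); c=c/c[2]*d[v,u]; return (T[:3,:3]@c+T[:3,3])
for v in (200,215,229,236,240,243,245,247,250,255,260,270,280,300): print(v,[(pt(u,v)*1000).astype(int).tolist() for u in(270,280,290)])
```

```text
200 [[481, -370, 40], [488, -366, 41], [495, -362, 41]]
215 [[486, -379, 44], [493, -376, 44], [500, -372, 43]]
229 [[492, -390, 43], [464, -317, 287], [505, -382, 44]]
236 [[495, -395, 42], [501, -391, 43], [509, -388, 42]]
240 [[496, -399, 40], [503, -395, 41], [511, -391, 40]]
243 [[488, -377, 112], [494, -376, 107], [498, -371, 112]]
245 [[488, -377, 116], [494, -376, 110], [498, -372, 114]]
247 [[488, -377, 118], [493, -375, 115], [498, -372, 117]]
250 [[488, -377, 123], [494, -376, 119], [498, -372, 122]]
255 [[488, -376, 131], [494, -375, 126], [498, -372, 130]]
260 [[489, -377, 136], [494, -376, 133], [497, -372, 136]]
270 [[489, -376, 150], [494, -375, 146], [497, -372, 149]]
280 [[489, -376, 159], [494, -376, 155], [497, -372, 159]]
300 [[480, -354, 218], [494, -375, 174], [484, -352, 217]]
```

Two cameras and the wrist depth agree that the shut fingertips are at z≈0.111. The stated tool geometry implies 0.071, so I'll go by the cameras and force. I'll descend 38 mm and look again.

```bash
python3 -m crank '[[0.004,0,0.03,0],[0.004,0,0.03,0],[0,0,0.03,0],[0,0,0.03,0],[0,0,0.03,0],[0,0,0.02,0],[0,0,0.02,0],[0,0,0,0],[0,0,0,0],[0,0,0,0]]'
cat > wl.py <<'E'
import sys
from h import *
from bench import robot
n=sys.argv[1];c=robot.camera_params("wrist");p,d=robot.snapshot("wrist");np.savez(n+".npz",p=p,d=d,**c)
x0,y0,w=map(int,sys.argv[2:5])
cv2.imwrite(f"pics/{n}.png",cv2.resize(p[y0:y0+w,x0:x0+w],(500,500),interpolation=cv2.INTER_NEAREST)[...,::-1])
E
python3 wl.py w3 220 180 120
python3 - <<'E'
from h import *
k=np.load("w3.npz");d=k['d'];T=k['world_from_camera']
def pt(u,v):
    x=(u-k['cx'])/k['fx'];y=(v-k['cy'])/k['fx'];r=np.hypot(x,y);s=np.sinc(r/np.pi)
    c=np.array([x*s,y*s,np.cos(r)]); c=c/c[2]*d[v,u]; return (T[:3,:3]@c+T[:3,3])
for v in (229,236,238,240,241,242,243,244,245,246,247,250): print(v,[(pt(u,v)*1000).astype(int).tolist() for u in(274,280,290)])
E
```

```text
time: 6.6
tool_pos: [0.4979, -0.3808, 0.0412]
ee_rot: [3.141, 0.001, 2.059]
wrist_force: [-0.3, 0.0, -0.5]
width: 0.0004
229 [[489, -376, 43], [493, -374, 44], [499, -371, 43]]
236 [[491, -379, 48], [494, -377, 47], [501, -375, 44]]
238 [[492, -380, 47], [495, -378, 47], [502, -377, 43]]
240 [[492, -382, 47], [496, -380, 47], [502, -378, 44]]
241 [[463, -316, 249], [495, -377, 56], [503, -379, 43]]
242 [[489, -375, 72], [494, -377, 59], [497, -370, 73]]
243 [[489, -374, 75], [493, -374, 70], [497, -370, 74]]
244 [[489, -375, 75], [493, -374, 72], [497, -370, 77]]
245 [[489, -375, 76], [493, -374, 73], [497, -370, 77]]
246 [[489, -374, 81], [493, -374, 75], [497, -370, 79]]
247 [[489, -375, 80], [493, -374, 78], [497, -370, 81]]
250 [[489, -374, 85], [493, -374, 82], [497, -370, 85]]
```

View pics/w3.png

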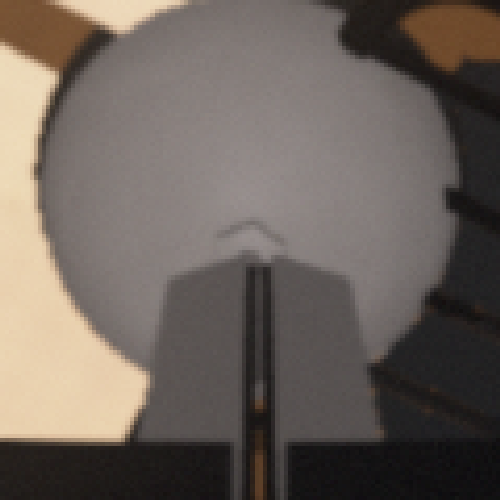

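The wrist view shows the fingertips over the pin, which is now mostly hidden at crop (250,245). The tips are about 10 mm above the button top, with no contact. I'll step down gently.

```bash
python3 -m crank '[[0,0,0.007,0],[0,0,0.007,0],[0,0,0.007,0],[0,0,0.007,0],[0,0,0.007,0],[0,0,0,0],[0,0,0,0],[0,0,0,0],[0,0,0,0],[0,0,0,0]]'
```

```text
time: 7.9
tool_pos: [0.4977, -0.3807, 0.0339]
ee_rot: [3.142, 0.0, 2.059]
wrist_force: [-0.1, 0.9, 0.2]
width: 0.0005
```

```bash
python3 -m crank '[[0,0,0.005,0],[0,0,0.005,0],[0,0,0.005,0],[0,0,0,0],[0,0,0,0],[0,0,0,0],[0,0,0,0],[0,0,0,0],[0,0,0,0],[0,0,0,0]]'
```

```text
time: 9.15
tool_pos: [0.4978, -0.3807, 0.0309]
ee_rot: [3.141, 0.0, 2.059]
wrist_force: [-0.0, 0.7, 2.5]
width: 0.0006
```

```bash
python3 -m crank '[[0,0,0.005,0],[0,0,0.005,0],[0,0,0,0],[0,0,0,0],[0,0,0,0],[0,0,0,0],[0,0,0,0],[0,0,0,0],[0,0,0,0],[0,0,0,0]]'
```

```text
time: 10.4
tool_pos: [0.4978, -0.3807, 0.0291]
ee_rot: [3.141, 0.0, 2.059]
wrist_force: [-1.1, 0.7, 5.1]
width: 0.0005
```

```bash
python3 -m crank '[[0,0,0.005,0],[0,0,0.005,0],[0,0,0,0],[0,0,0,0],[0,0,0,0],[0,0,0,0],[0,0,0,0],[0,0,0,0],[0,0,0,0],[0,0,0,0]]'
```

```text
time: 11.65
tool_pos: [0.4979, -0.3808, 0.029]
ee_rot: [3.141, 0.001, 2.059]
wrist_force: [-2.9, 3.3, 11.1]
width: 0.0005
```

The force rises to 11 N with no further travel, so the rigid stop is reached. I'll press a touch more, then rise.

```bash
python3 -m crank '[[0,0,0.005,0],[0,0,0,0],[0,0,-0.03,0],[0,0,-0.06,0],[0,0,-0.1,0],[0,0,-0.15,0],[0,0,-0.15,0],[0,0,-0.15,0],[0,0,-0.1,0],[0,0,-0.05,0]]'; python3 go.py 0.593 -0.1445 0.18
```

```text
time: 12.9
tool_pos: [0.4982, -0.3811, 0.1862]
ee_rot: [3.141, 0.003, 2.059]
wrist_force: [0.1, 0.8, -0.4]
width: 0.0005
t 12.9 pos [ 0.4982 -0.3811  0.1862] rpy [3.1406e+00 2.7000e-03 2.0591e+00] F [ 0.1  0.8 -0.4] w 0.0005
units [0.822 0.973 0.03 ] j [-0.74  0.26  1.16  0.    1.72 -1.23]
```

```bash
python3 -m crank '[[0.082,0.097,0,0],[0.103,0.122,0,0],[0.103,0.122,0,0],[0.103,0.122,0,0],[0.103,0.122,0,0],[0.103,0.122,0,0],[0.103,0.122,0,0],[0.082,0.097,0,0],[0.04,0.047,0,0],[0,0,0,0]]' -1; python3 go.py 0.593 -0.1445 0.18
python3 wl.py w4 0 0 420
python3 - <<'E'
from h import *
k=np.load("w4.npz");p=k['p'];d=k['d'];T=k['world_from_camera']
cv2.imwrite("pics/w4f.png",p[...,::-1])
def pt(u,v):
    x=(u-k['cx'])/k['fx'];y=(v-k['cy'])/k['fx'];r=np.hypot(x,y);s=np.sinc(r/np.pi)
    c=np.array([x*s,y*s,np.cos(r)]); c=c/c[2]*d[v,u]; return (T[:3,:3]@c+T[:3,3])
hsv=cv2.cvtColor(p,cv2.COLOR_RGB2HSV)
P=np.array([[pt(u,v) for u in range(150,420)] for v in range(100,330)])
h=hsv[100:330,150:420]
m=(h[...,0]>17)&(h[...,0]<32)&(h[...,1]>150)&(P[...,2]>.07)&(P[...,2]<.1)&(abs(P[...,1]+.145)<.06)
q=P[m];t=q[q[:,2]>.081];print(len(q),((t.min(0)+t.max(0))/2).round(4),(t.max(0)-t.min(0)).round(4),np.median(t[:,2]))
# fingertip lowest
ys,xs=np.nonzero((P[...,2]<.25)&(P[...,2]>.1))
f=P[ys,xs];print("lowest finger pts",np.sort(f[:,2])[:20].round(3)); i=np.argsort(f[:,2])[:10];print(xs[i]+150,ys[i]+100,f[i].round(3))
E
```

```text
time: 14.15
tool_pos: [0.5924, -0.1438, 0.1835]
ee_rot: [-3.141, -0.0, 2.06]
wrist_force: [-0.1, -0.5, -1.1]
width: 0.0933
t 14.15 pos [ 0.5924 -0.1438  0.1835] rpy [-3.1409e+00 -4.0000e-04  2.0601e+00] F [-0.1 -0.5 -1.1] w 0.0933
units [-0.005  0.001  0.018] j [-0.33  0.22  1.21 -0.    1.72 -0.82]
2229 [ 0.5949 -0.1441  0.0849] [0.0552 0.0557 0.0076] 0.08581908460619789
lowest finger pts [0.211 0.211 0.212 0.212 0.212 0.212 0.212 0.213 0.213 0.213 0.213 0.213
 0.213 0.213 0.213 0.213 0.213 0.213 0.213 0.213]
[362 201 360 361 359 362 204 358 201 205] [241 241 242 242 249 242 250 266 242 265] [[ 0.631 -0.114  0.211]
 [ 0.546 -0.16   0.211]
 [ 0.631 -0.115  0.212]
 [ 0.631 -0.115  0.212]
 [ 0.632 -0.119  0.212]
 [ 0.631 -0.115  0.212]
 [ 0.55  -0.164  0.212]
 [ 0.637 -0.129  0.213]
 [ 0.546 -0.16   0.213]
 [ 0.554 -0.172  0.213]]
```

View pics/w4f.png

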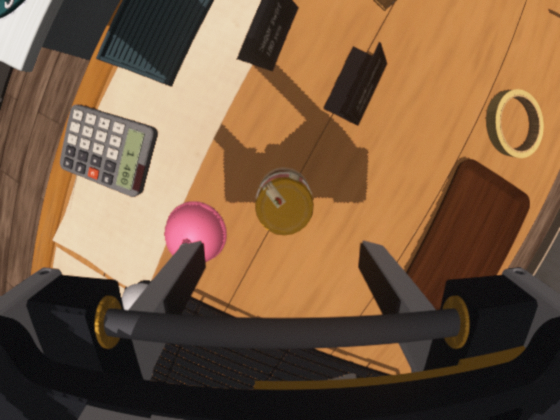

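The wrist view shows the jar lid centred at (284,205), between the open fingers at about (200,250) and (362,250). The lid centre is (0.594, -0.144), in agreement with the other two views. The fingertips read z=0.211 at tool z 0.1835, so the tips stand about 29 mm above the reported TCP, which matches the bell contact (the handbook says 8 mm below). I'll use tips = tool_z + 0.029 and grip at tool_z 0.005, with the tips about 34 mm above the jar's base.

```bash
python3 -m crank '[[-0.005,0.006,0.1,0],[0,0,0.12,0],[0,0,0.12,0],[0,0,0.12,0],[0,0,0.1,0],[0,0,0.05,0],[0,0,0.03,0],[0,0,0,0],[0,0,0,0],[0,0,0,0]]'; python3 wl.py w5 100 100 320
python3 - <<'E'
from h import *
from bench import robot
q,d=robot.snapshot("scene");np.savez("scene5.npz",p=q,d=d,**robot.camera_params("scene"))
cv2.imwrite("pics/s5.png",cv2.resize(q[130:250,260:420],(800,600),interpolation=cv2.INTER_NEAREST)[...,::-1])
E
```

```text
time: 15.45
tool_pos: [0.5945, -0.1446, 0.0567]
ee_rot: [3.141, 0.001, 2.059]
wrist_force: [0.0, -0.5, -0.1]
width: 0.094
```

View pics/w5.png

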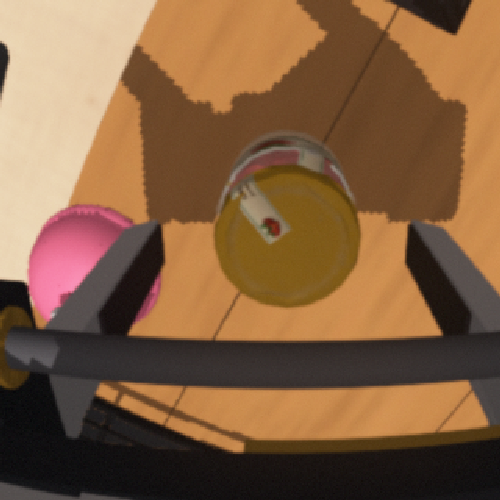

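View pics/s5.png

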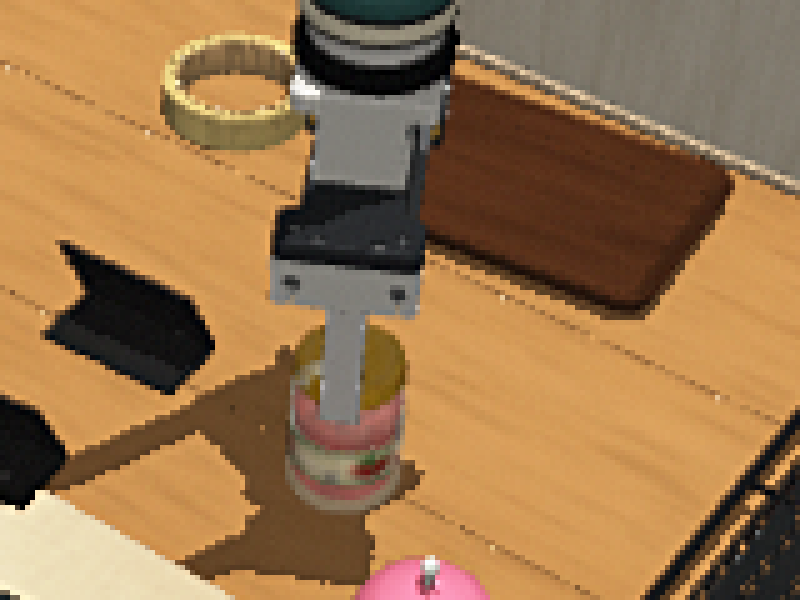

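The jar lies centred between the jaws: the lid is at crop (288,235) with the fingers at 150 and 420. The pink bell is clear of the left finger. I'll descend the remaining 52 mm.

```bash
python3 -m crank '[[0,0,0.05,0],[0,0,0.06,0],[0,0,0.06,0],[0,0,0.04,0],[0,0,0.03,0],[0,0,0.018,0],[0,0,0,0],[0,0,0,0],[0,0,0,0],[0,0,0,0]]'
python3 - <<'E'
from h import *
from bench import robot
q,d=robot.snapshot("scene");np.savez("scene6.npz",p=q,d=d,**robot.camera_params("scene"))
cv2.imwrite("pics/s6.png",cv2.resize(q[150:240,270:390],(800,600),interpolation=cv2.INTER_NEAREST)[...,::-1])
E
```

```text
time: 16.8
tool_pos: [0.5942, -0.1445, 0.0046]
ee_rot: [3.141, 0.0, 2.059]
wrist_force: [0.5, 0.7, -0.5]
width: 0.094
```

View pics/s6.png

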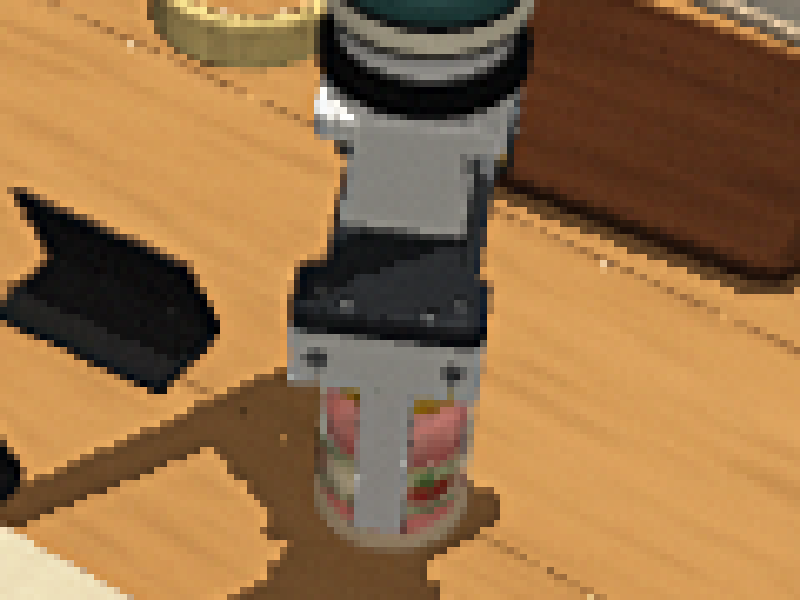

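The near finger ends at crop (380,525). I'll check its height by depth before closing.

Run:
```python
from h import *
v=V("scene6")
for y in range(214,234,2): print(y,[(v.P[y,x]*1000).round().astype(int).tolist() for x in(325,327,329)])
```

```text
214 [[541, -168, 93], [543, -172, 94], [543, -178, 98]]
216 [[541, -168, 86], [543, -172, 87], [544, -177, 90]]
218 [[543, -167, 78], [544, -172, 80], [545, -177, 82]]
220 [[541, -169, 73], [545, -172, 72], [547, -176, 73]]
222 [[544, -167, 63], [546, -172, 65], [547, -177, 67]]
224 [[543, -168, 58], [544, -173, 60], [544, -179, 64]]
226 [[542, -169, 52], [543, -174, 54], [547, -178, 53]]
228 [[541, -170, 47], [540, -177, 51], [548, -177, 45]]
230 [[569, -153, 7], [570, -159, 10], [574, -162, 9]]
232 [[570, -153, -1], [573, -157, -1], [574, -162, 1]]
```

The tip reads 33–42 mm above the counter depending on the estimate. Either way it is more than 30 mm and the grip centre is 53–61 mm, inside the grip zone. I'll close, then lift a little and check.

```bash
python3 -m crank '[[0,0,0,0],[0,0,0,0],[0,0,0,0],[0,0,0,0],[0,0,0,0],[0,0,0,0],[0,0,0,0],[0,0,0,0],[0,0,0,0],[0,0,0,0]]' 1; python3 go.py 0.588 0.252 0.14
```

```text
time: 18.1
tool_pos: [0.5941, -0.1444, 0.0043]
ee_rot: [3.141, -0.0, 2.059]
wrist_force: [1.1, 1.7, -0.2]
width: 0.0598
t 18.1 pos [ 0.5941 -0.1444  0.0043] rpy [ 3.1414 -0.      2.0591] F [ 1.1  1.7 -0.2] w 0.0598
units [ 1.765  0.903 -0.678] j [-0.33  0.31  1.45  0.    1.37 -0.82]
```

```bash
python3 -m crank '[[0,0,-0.03,0],[0,0,-0.06,0],[0,0,-0.09,0],[0,0,-0.1,0],[0,0,-0.1,0],[0,0,-0.1,0],[0,0,-0.1,0],[0,0,-0.08,0],[0,0,-0.04,0],[0,0,0,0]]'; python3 go.py 0.588 0.252 0.14;python3 - <<'E'
from h import *
from bench import robot
q,d=robot.snapshot("scene");np.savez("scene7.npz",p=q,d=d,**robot.camera_params("scene"))
cv2.imwrite("pics/s7.png",q[...,::-1])
E
```

```text
time: 19.35
tool_pos: [0.5943, -0.1446, 0.145]
ee_rot: [3.141, 0.001, 2.059]
wrist_force: [-0.3, -0.7, -3.8]
width: 0.0599
t 19.35 pos [ 0.5943 -0.1446  0.145 ] rpy [3.1408e+00 9.0000e-04 2.0591e+00] F [-0.3 -0.7 -3.8] w 0.0599
units [1.766 0.903 0.024] j [-0.33  0.23  1.27  0.    1.64 -0.82]
```

View pics/s7.png

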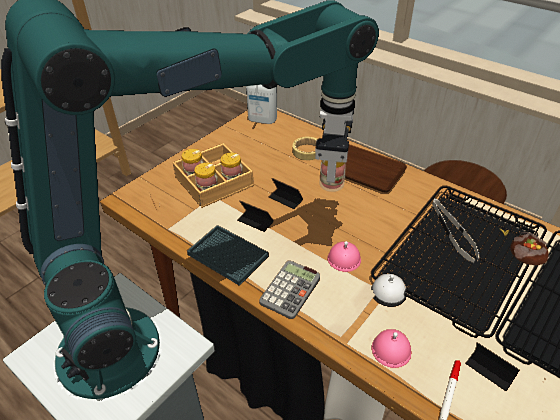

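The jar is held with its lid in the gripper, 3.8 N of weight, and the stands and crate are unmoved. I'll carry it across with the base at about 0.14 m.

```bash
python3 -m crank '[[0.05,0.0256,0,0],[0.1,0.0511,0,0],[0.12,0.0614,0,0],[0.12,0.0614,0,0],[0.12,0.0614,0,0],[0.12,0.0614,0,0],[0.12,0.0614,0,0],[0.12,0.0614,0,0],[0.12,0.0614,0,0],[0.12,0.0614,0,0]]'; python3 -m crank '[[0.12,0.0614,0,0],[0.12,0.0614,0,0],[0.12,0.0614,0,0],[0.12,0.0614,0,0],[0.1,0.0511,0,0],[0.05,0.0256,0,0],[0.026,0.0133,0,0],[0,0,0,0],[0,0,0,0],[0,0,0,0]]'; python3 go.py 0.588 0.252 0.0743
python3 - <<'E'
from h import *
from bench import robot
for n in("scene","top","wrist"):
    c=robot.camera_params(n);q,d=robot.snapshot(n);np.savez(n+"8.npz",p=q,d=d,**c)
    cv2.imwrite(f"pics/{n}8.png",q[...,::-1])
a=V("scene8").p[90:215,140:290];b=V("top8").p[150:270,110:254]
cv2.imwrite("pics/c8.png",np.hstack([cv2.resize(a,(400,333),interpolation=2),cv2.resize(b,(400,333),interpolation=2)])[...,::-1])
E
```

```text
time: 20.65
tool_pos: [0.5891, 0.1076, 0.1439]
ee_rot: [-3.141, -0.001, 2.061]
wrist_force: [-0.4, -0.5, -2.1]
width: 0.0599
time: 21.9
tool_pos: [0.5881, 0.2515, 0.1444]
ee_rot: [3.142, 0.0, 2.058]
wrist_force: [0.3, 0.3, -3.1]
width: 0.0603
t 21.9 pos [0.5881 0.2515 0.1444] rpy [3.1415e+00 1.0000e-04 2.0580e+00] F [ 0.3  0.3 -3.1] w 0.0603
units [0.002 0.001 0.35 ] j [ 0.32  0.3   1.19 -0.    1.65 -0.17]
```

View pics/c8.png

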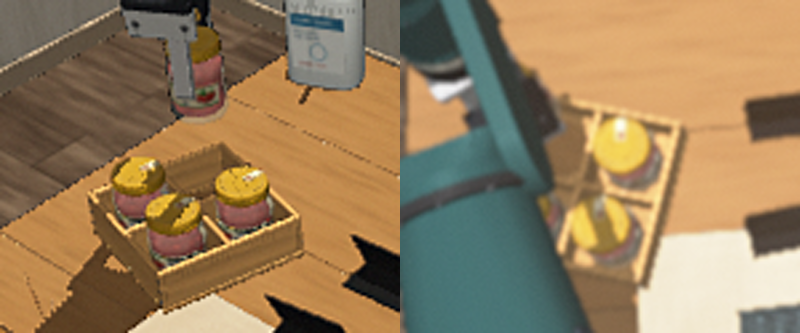

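View pics/wrist8.png

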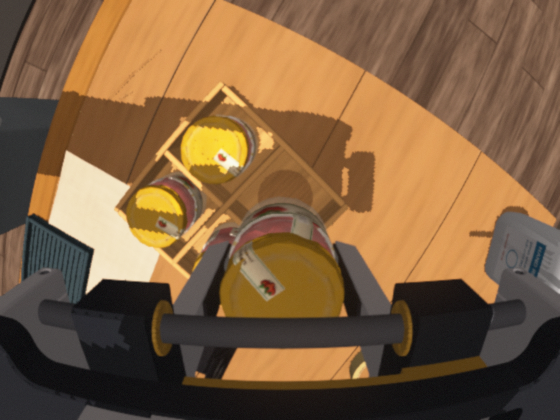

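The wrist view shows the jar held, with the empty pocket and disc at about (287,185). The crate's rim corners are at (223,87), (346,208) and (117,207). I'll use those corners as another measure of the pocket.

Run:
```python
from h import *
p=np.load("wrist8.npz")['p']
def z(x,y): return cv2.resize(p[y-20:y+20,x-20:x+20],(260,260),interpolation=cv2.INTER_NEAREST)
cv2.imwrite("pics/c9.png",np.hstack([z(223,87),z(346,208),z(117,207)])[...,::-1])
T=fish("wrist8",223,86,.055);R=fish("wrist8",347,208,.055);L=fish("wrist8",116,207,.055)
print(T,R,L,np.linalg.norm(T-R),np.linalg.norm(T-L),"c",(R+L)/2)
# a's pocket/edges: outer corner R is pocket corner? pocket = R side
for n,P in(("T",T),("R",R),("L",L)): print(n,((P-np.array([.5367,.2251,.055]))[:2]@np.array([[.957,.289],[-.289,.957]])).round(4))
# lids from wrist depth-free: lid centres at .091
print(fish("wrist8",215,147,.091),fish("wrist8",156,216,.091))
```

```text
[0.4872 0.3275 0.055 ] [0.6434 0.2804 0.055 ] [0.4361 0.1722 0.055 ] 0.16314671311430085 0.1634909783443723 c [0.53975 0.2263  0.055  ]
T [-0.077   0.0837]
R [0.0861 0.0838]
L [-0.081  -0.0797]
[0.5122 0.2787 0.091 ] [0.4896 0.2009 0.091 ]
```

View pics/c9.png

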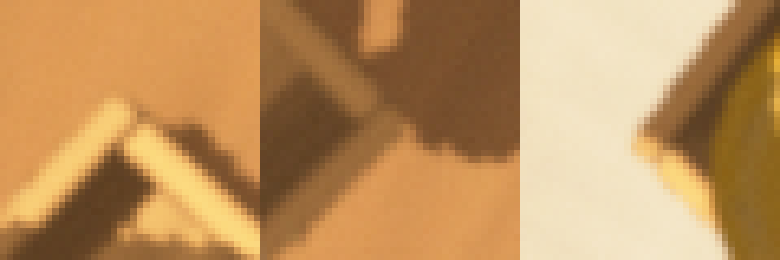

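Run:
```python
from h import *
T=fish("wrist8",222,82.3,.055);R=fish("wrist8",348.8,208,.055);L=fish("wrist8",114.5,208.3,.055)
print(T,R,L,np.linalg.norm(T-R),np.linalg.norm(T-L),np.linalg.norm(L-R)); c=(R+L)/2; 
x=(R-T)/np.linalg.norm(R-T);y=(T-L)/np.linalg.norm(T-L);print("c",c,"pocket",c+.041*(x+y), np.degrees(np.arctan2(x[1],x[0])))
a=V("scene0")
# scene rim corners (initial): find via rays from crop px
for u,v in((223.5,144),(252.5,172)): print(a.ray(u,v,.055).round(4))
# held jar from scene depth: lid and base; from wrist lid pixels
k=np.load("wrist8.npz");print(fish("wrist8",282,284,.1407+.085))
```

```text
[0.4847 0.3302 0.055 ] [0.645  0.2812 0.055 ] [0.4349 0.17   0.055 ] 0.16762186611537291 0.1677619742373104 0.2377129571563149
c [0.53995 0.2256  0.055  ] pocket [0.5913299  0.25276659 0.055     ] -16.997179602090224
[0.6414 0.2772 0.055 ]
[0.592  0.1161 0.055 ]
[0.5846 0.258  0.2257]
```

Averaging the views, each corrected by how its jar reading compared with the actual grasp, puts the pocket at about (0.590, 0.2525). I'll shift 2 mm along the jaws and descend so the base is at 0.070.

```bash
python3 -m crank '[[0,0.0105,0.02,0],[0,0,0.05,0],[0,0,0.07,0],[0,0,0.07,0],[0,0,0.06,0],[0,0,0.04,0],[0,0,0.025,0],[0,0,0.015,0],[0,0,0,0],[0,0,0,0]]'; python3 go.py 0.590 0.2525 0.0743
python3 - <<'E'
from h import *
from bench import robot
for n in("scene","wrist"):
    c=robot.camera_params(n);q,d=robot.snapshot(n);np.savez(n+"9.npz",p=q,d=d,**c)
    cv2.imwrite(f"pics/{n}9.png",q[...,::-1])
a=V("scene9").p[110:215,150:290]
cv2.imwrite("pics/c10.png",cv2.resize(a,(800,600),interpolation=2)[...,::-1])
E
```

```text
time: 23.3
tool_pos: [0.59, 0.2533, 0.0749]
ee_rot: [3.141, 0.0, 2.059]
wrist_force: [-0.5, 0.0, -2.3]
width: 0.0595
t 23.3 pos [0.59   0.2533 0.0749] rpy [3.1406e+00 1.0000e-04 2.0591e+00] F [-0.5  0.  -2.3] w 0.0595
units [-0.004 -0.002  0.003] j [ 0.32  0.33  1.29  0.    1.52 -0.17]
```

View pics/c10.png

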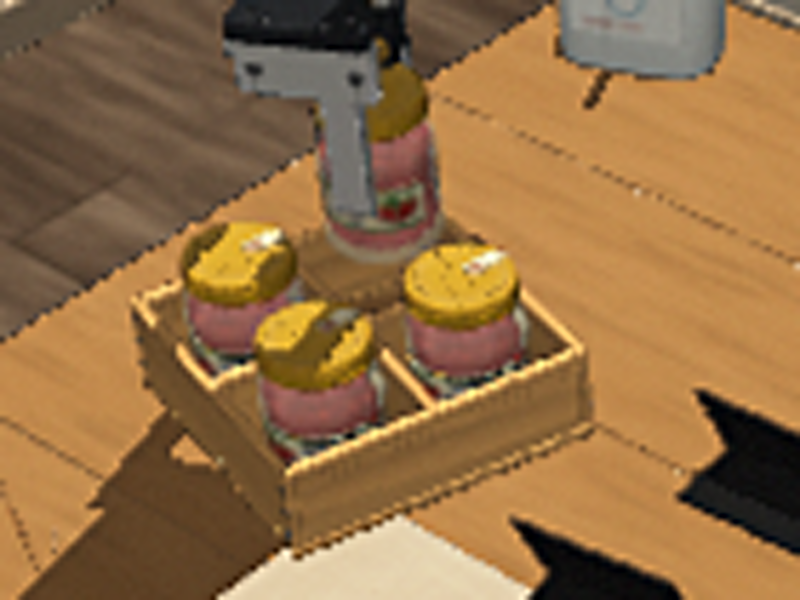

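View pics/wrist9.png

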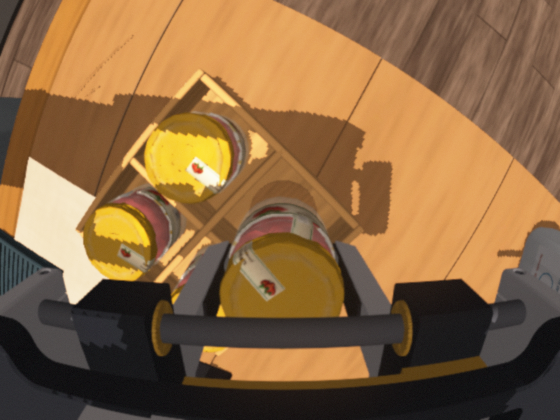

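Run:
```python
from h import *
v=V("scene9");a=V("scene0");Ti=np.linalg.inv(v.T)
def pr(P):
    c=Ti@np.array(list(P)+[1]);return (c[:2]/c[2]*v.f+[v.cx,v.cy]).round(1)
for z in(.065,.07,.075): print(z,pr([.570,.231,z]))
# silhouette extents of base: left/right at body
for s in(-1,1): print("side",pr([.590+s*.0225,.2530-s*.020,.09]))
row=int(pr([.59,.253,.09])[1])
for y in(row-4,row,row+4): print(y,[(x,v.p[y,x].tolist()) for x in list(range(203,212))+list(range(224,232))])
d=[tuple(x) for x in []]
for y in range(150,162): print(y,[v.p[y,x].tolist() for x in(214,216,218)],(v.P[y,216]*1000).astype(int).tolist())
# change in crate/stand regions
for nm,(x0,x1,y0,y1) in dict(crate=(170,258,165,205),stands=(235,305,175,232)).items():
    g=lambda w:cv2.cvtColor(w.p[y0:y1,x0:x1],cv2.COLOR_RGB2GRAY).astype(np.float32)
    print(nm,cv2.phaseCorrelate(g(a),g(v)))
```

```text
0.065 [217.6 157.9]
0.07 [217.4 156.5]
0.075 [217.2 155.1]
side [205.8 146. ]
side [226.5 143.9]
140 [(203, [197, 142, 78]), (204, [204, 145, 80]), (205, [144, 106, 64]), (206, [101, 96, 81]), (207, [93, 73, 70]), (208, [116, 112, 110]), (209, [116, 116, 113]), (210, [116, 113, 110]), (211, [116, 114, 109]), (224, [81, 46, 42]), (225, [89, 74, 70]), (226, [119, 94, 69]), (227, [199, 141, 77]), (228, [195, 139, 76]), (229, [190, 135, 76]), (230, [192, 136, 76]), (231, [195, 139, 78])]
144 [(203, [193, 138, 77]), (204, [195, 137, 77]), (205, [202, 143, 77]), (206, [117, 89, 59]), (207, [116, 106, 86]), (208, [118, 114, 104]), (209, [117, 113, 111]), (210, [115, 111, 109]), (211, [120, 116, 111]), (224, [101, 61, 54]), (225, [86, 43, 41]), (226, [101, 89, 79]), (227, [183, 138, 89]), (228, [201, 145, 82]), (229, [199, 145, 82]), (230, [198, 143, 83]), (231, [197, 143, 81])]
148 [(203, [191, 135, 73]), (204, [187, 130, 72]), (205, [192, 133, 72]), (206, [188, 139, 84]), (207, [136, 92, 69]), (208, [98, 84, 61]), (209, [109, 105, 78]), (210, [122, 117, 90]), (211, [107, 100, 85]), (224, [
[... 403 characters left out ...]
[134, 93, 78]] [566, 230, 84]
154 [[136, 119, 91], [140, 116, 89], [143, 120, 92]] [566, 231, 80]
155 [[136, 117, 91], [142, 124, 94], [141, 122, 92]] [568, 234, 74]
156 [[131, 98, 57], [136, 101, 59], [136, 101, 58]] [615, 288, 19]
157 [[137, 98, 52], [133, 96, 51], [125, 89, 47]] [614, 288, 16]
158 [[130, 94, 52], [126, 93, 52], [126, 92, 51]] [611, 284, 16]
159 [[122, 87, 49], [127, 92, 50], [129, 92, 51]] [611, 285, 12]
160 [[129, 95, 51], [116, 86, 46], [124, 91, 51]] [617, 293, 1]
161 [[102, 73, 41], [114, 83, 46], [109, 77, 43]] [612, 287, 3]
crate ((0.1815717416444116, -0.08410002578430209), 0.5859986180729336)
stands ((-0.010137448944291805, -0.0013859272662202216), 1.0010016185266)
```

Height and silhouette agree with the prediction, and the crate and stands are unmoved. I'll do one last check of centring from the wrist view, then close.

Run:
```python
from h import *
from bench import robot
p=np.load("wrist9.npz")['p']
def z(x,y): return cv2.resize(p[y-20:y+20,x-20:x+20],(260,260),interpolation=cv2.INTER_NEAREST)
cv2.imwrite("pics/c11.png",np.hstack([z(203,72),z(362,229),z(78,230)])[...,::-1])
o=robot.get_obs();print(o['time'],o['tool_pos'],o['width'],o['wrist_force'],o['ee_rot'])
```

```text
23.4 [0.59004519 0.25331813 0.07484666] 0.06005994185406534 [-0.42495058 -0.40617418 -3.60881323] [3.14052480e+00 1.07480068e-04 2.05911231e+00]
```

View pics/c11.png

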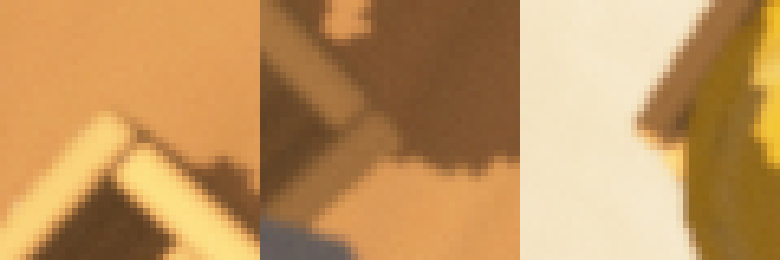

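Run:
```python
from h import *
T=fish("wrist9",201,69,.055);R=fish("wrist9",364,230.5,.055);L=fish("wrist9",75,229.2,.055)
print(T,R,L,np.linalg.norm(T-R),np.linalg.norm(T-L),np.linalg.norm(L-R)); c=(R+L)/2
x=(R-T)/np.linalg.norm(R-T);y=(T-L)/np.linalg.norm(T-L);print("c",c,"pocket",c+.041*(x+y),"from T,R,L known 85", R-.044*x-.044*y)
```

```text
[0.4843 0.3307 0.055 ] [0.6453 0.2815 0.055 ] [0.4343 0.1688 0.055 ] 0.16834975497457666 0.16944500582784963 0.2392118099091263
c [0.5398  0.22515 0.055  ] pocket [0.59110836 0.25234216 0.055     ] from T,R,L known 85 [0.59023737 0.25231816 0.055     ]
```

The pocket reads (0.590–0.591, 0.252) and the jar axis (0.590, 0.253), so they agree within about 1 mm. Handing in.

Run:
```python
from bench import robot
print(robot.close_job())
```

```text
the job is handed in; nothing more can be done
None
```

I rang the steel bell first, then took the lone jar over the stands and the crate. The arm is now holding it upright above the empty pocket. I handed the job in at about 23.4 s, well inside the 58 s limit.

- **Bell:** I pressed the button onto its rigid stop. The force read 11 N with no further travel, against about 4 N for the spring, and I then pressed 1 mm further.
- **Hold:** the grip was at 60 mm opening and read about 3.6 N of jar weight.
- **Height:** the jar's base is about 70 mm above the counter, 15 mm over the rim. The camera edge check put it at 70–72 mm.
- **Centring:** the jar axis is at (0.590, 0.253) and the pocket measured (0.590–0.591, 0.252), so it is within about 1 mm. The individual views of the crate differed by 2–3 mm, so I corrected and averaged them.
- **Disturbance:** image comparison showed no movement of the stands. The crate comparison gave 0.2 px, with the arm's shadow over it, so I take it as unmoved.

**Disagreement with the stated tool geometry:** both cameras and the bell contact put the fingertips about 30 mm above the reported tool point. The stated geometry puts them 8 mm below it. I went by the measured offset when choosing grip and hover heights. At the jar, the estimates of fingertip height above its base ranged from 33 to 42 mm, and either is above the required 30 mm.

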